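Find the hardened machine foot with a pin gauge

TASK

One of the four damping feet of a sewing machine on the cutting mat has gone hard. Take the hand gauge from its stand and, holding it upright, push its sprung pin into the middle of every foot's rubber with a steady 7 or 8 N, never over 15 N, until the rubber has sunk 9 mm or for a full second if it will not give; the foot that will not give is the hard one. Then put the gauge back in its stand, and after that stand the hard foot upright on the floor of the cardboard tray, leaving the sound feet where they are and everything else alone.

Things in the scene. Friction and masses are not known exactly. Their poses are not given: they have to be found in the camera images.
- gauge: upright hand gauge, 0.21 kg. Origin: centre of the lower end of its nose (22 mm across, z 0 to 40 mm); steel flange 42 mm across at z 40 to 46 mm; ribbed black grip 28 mm across at z 46 to 86 mm; a thin brass rod out of the top to z 98 mm rises as the pin is pushed in. Hold it by the grip from above, fingertips just above the flange. z up along the gauge.
- gauge_tip (a point): tip of the gauge's steel pin (8 mm across), 10 mm below the gauge's origin while the pin is free
- gauge_pin (a joint): how far the sprung pin is pushed up into the gauge, in m: 0 free, 0.0035 fully in; about 1 N starts it, then 3 N per mm (8 N is about 2.4 mm). Fully in at about 11.5 N: beyond that the push is rigid
- stand: fixed grey upright tube 60 mm high, 46 mm outside, bore 30 mm, with a disc at its foot (80 mm). The gauge's nose hangs in the bore, its flange resting on the top rim: the gauge's origin is then 20 mm above the stand's. Origin: centre of the underside, on the table.
- tray: shallow open cardboard scrap tray 150 x 150 mm, 25 mm high, walls and floor 3 mm thick, fixed to the table. Origin: centre of the underside; x and y along its sides.
- cutting_mat: dark cutting mat with a grid, 250 x 250 mm, 3 mm thick, fixed to the table; the feet stand on it about 120 mm apart in a square, with two bobbins and an eraser among them. Origin: centre of the underside.
- foot_a: machine foot, 0.12 kg, one of four alike: steel cup 40 mm across, 26 mm high, on the mat, filled with black damping rubber (round face 29 mm across, top 32 mm above the origin). Sound rubber creeps down under a steady push, about 12 mm a second at 8 N (12 mm at most), and stays dented for minutes; the one hard foot gives under 1 mm and springs back. Any of the four may be it. Origin: centre of the underside, z up.
- foot_a_rubber (a joint): how far the rubber of foot_a is sunk below its fresh height, in m: 0 fresh, 0.012 at most
- foot_b: machine foot, 0.12 kg, one of four alike: steel cup 40 mm across, 26 mm high, on the mat, filled with black damping rubber (round face 29 mm across, top 32 mm above the origin). Sound rubber creeps down under a steady push, about 12 mm a second at 8 N (12 mm at most), and stays dented for minutes; the one hard foot gives under 1 mm and springs back. Any of the four may be it. Origin: centre of the underside, z up.
- foot_b_rubber (a joint): how far the rubber of foot_b is sunk below its fresh height, in m: 0 fresh, 0.012 at most
- foot_c: machine foot, 0.12 kg, one of four alike: steel cup 40 mm across, 26 mm high, on the mat, filled with black damping rubber (round face 29 mm across, top 32 mm above the origin). Sound rubber creeps down under a steady push, about 12 mm a second at 8 N (12 mm at most), and stays dented for minutes; the one hard foot gives under 1 mm and springs back. Any of the four may be it. Origin: centre of the underside, z up.
- foot_c_rubber (a joint): how far the rubber of foot_c is sunk below its fresh height, in m: 0 fresh, 0.012 at most
- foot_d: machine foot, 0.12 kg, one of four alike: steel cup 40 mm across, 26 mm high, on the mat, filled with black damping rubber (round face 29 mm across, top 32 mm above the origin). Sound rubber creeps down under a steady push, about 12 mm a second at 8 N (12 mm at most), and stays dented for minutes; the one hard foot gives under 1 mm and springs back. Any of the four may be it. Origin: centre of the underside, z up.
- foot_d_rubber (a joint): how far the rubber of foot_d is sunk below its fresh height, in m: 0 fresh, 0.012 at most
- spool: small white empty bobbin, 22 mm across, 26 mm high, on the mat among the feet; leave alone
- pin_box: clear pin box 55 x 45 x 22 mm; leave alone
- bobbin: second white bobbin, 22 mm across, 26 mm high, at the mat's near edge; leave alone
- eraser: white eraser 18 x 34 x 12 mm at the mat's far edge; leave alone
- rotary_cutter: grey rotary cutter lying flat, about 140 mm long, 18 mm high; leave alone
- thread: black thread reel 34 mm across, 47 mm high; leave alone
Things that resemble listed ones, but are neither listed nor needed, are in the scene too. Leave any orange look-alike of the foot_a alone.

How it is judged:
On the way, in this order (a step that is already met when the one before it is completed fails the run):
1. the hard foot is probed: the upright gauge's pin is pushed into the middle of a foot's rubber with more than 5 N for 0.5 s and the rubber stays within 1.5 mm of fresh (((contact force between gauge and foot_a above 5 N and value of joint gauge_pin above 0.001 m and horizontal distance between gauge_tip and foot_a below 0.01 m and angle between gauge's own z axis and vertical below 0.2 rad and value of joint foot_a_rubber below 0.0015 m) or (contact force between gauge and foot_b above 5 N and value of joint gauge_pin above 0.001 m and horizontal distance between gauge_tip and foot_b below 0.01 m and angle between gauge's own z axis and vertical below 0.2 rad and value of joint foot_b_rubber below 0.0015 m) or (contact force between gauge and foot_c above 5 N and value of joint gauge_pin above 0.001 m and horizontal distance between gauge_tip and foot_c below 0.01 m and angle between gauge's own z axis and vertical below 0.2 rad and value of joint foot_c_rubber below 0.0015 m) or (contact force between gauge and foot_d above 5 N and value of joint gauge_pin above 0.001 m and horizontal distance between gauge_tip and foot_d below 0.01 m and angle between gauge's own z axis and vertical below 0.2 rad and value of joint foot_d_rubber below 0.0015 m))), for 0.5 s.
2. all feet are probed (three dented by over 7 mm, the hard one not) and the gauge is back in its stand, let go (horizontal distance between gauge and stand below 0.008 m and z of gauge in the frame of stand between 0.015 and 0.024 m and angle between gauge's own z axis and vertical below 0.12 rad and contact force between gauge and the fingers below 0.05 N and ((value of joint foot_a_rubber below 0.0015 m and value of joint each of foot_b_rubber, foot_c_rubber, foot_d_rubber above 0.007 m) or (value of joint each of foot_a_rubber, foot_c_rubber, foot_d_rubber above 0.007 m and value of joint foot_b_rubber below 0.0015 m) or (value of joint each of foot_a_rubber, foot_b_rubber, foot_d_rubber above 0.007 m and value of joint foot_c_rubber below 0.0015 m) or (value of joint each of foot_a_rubber, foot_b_rubber, foot_c_rubber above 0.007 m and value of joint foot_d_rubber below 0.0015 m))), for 0.2 s.
3. the one undented foot stands in the tray, let go, the others where they were ((((value of joint foot_a_rubber below 0.0015 m and value of joint each of foot_b_rubber, foot_c_rubber, foot_d_rubber above 0.007 m) and (x of foot_a in the frame of tray between -0.056 and 0.056 m and y of foot_a in the frame of tray between -0.056 and 0.056 m and z of foot_a in the frame of tray below 0.008 m and angle between foot_a's own z axis and vertical below 0.15 rad and contact force between foot_a and the fingers below 0.05 N and linear speed of foot_a below 0.02 m/s) and distance of each of foot_b, foot_c, foot_d from where it was at the start of the episode below 0.02 m and angle between each of foot_b, foot_c, foot_d's own z axis and vertical below 0.15 rad) or ((value of joint each of foot_a_rubber, foot_c_rubber, foot_d_rubber above 0.007 m and value of joint foot_b_rubber below 0.0015 m) and (x of foot_b in the frame of tray between -0.056 and 0.056 m and y of foot_b in the frame of tray between -0.056 and 0.056 m and z of foot_b in the frame of tray below 0.008 m and angle between foot_b's own z axis and vertical below 0.15 rad and contact force between foot_b and the fingers below 0.05 N and linear speed of foot_b below 0.02 m/s) and distance of each of foot_a, foot_c, foot_d from where it was at the start of the episode below 0.02 m and angle between each of foot_a, foot_c, foot_d's own z axis and vertical below 0.15 rad) or ((value of joint each of foot_a_rubber, foot_b_rubber, foot_d_rubber above 0.007 m and value of joint foot_c_rubber below 0.0015 m) and (x of foot_c in the frame of tray between -0.056 and 0.056 m and y of foot_c in the frame of tray between -0.056 and 0.056 m and z of foot_c in the frame of tray below 0.008 m and angle between foot_c's own z axis and vertical below 0.15 rad and contact force between foot_c and the fingers below 0.05 N and linear speed of foot_c below 0.02 m/s) and distance of each of foot_a, foot_b, foot_d from where it was at the start of the episode below 0.02 m and angle between each of foot_a, foot_b, foot_d's own z axis and vertical below 0.15 rad) or ((value of joint each of foot_a_rubber, foot_b_rubber, foot_c_rubber above 0.007 m and value of joint foot_d_rubber below 0.0015 m) and (x of foot_d in the frame of tray between -0.056 and 0.056 m and y of foot_d in the frame of tray between -0.056 and 0.056 m and z of foot_d in the frame of tray below 0.008 m and angle between foot_d's own z axis and vertical below 0.15 rad and contact force between foot_d and the fingers below 0.05 N and linear speed of foot_d below 0.02 m/s) and distance of each of foot_a, foot_b, foot_c from where it was at the start of the episode below 0.02 m and angle between each of foot_a, foot_b, foot_c's own z axis and vertical below 0.15 rad))), for 0.2 s.
At the end, for the whole second after the job is handed in: Gauge upright in its stand, flange on the rim (within 8 mm sideways, 5 mm in height). Three feet dented over 7 mm, upright, within 20 mm of their starts. The foot that would not give upright, at rest on the tray's floor, wholly inside. Gauge and foot let go (horizontal distance between gauge and stand below 0.008 m and z of gauge in the frame of stand between 0.015 and 0.024 m and angle between gauge's own z axis and vertical below 0.12 rad and contact force between gauge and the fingers below 0.05 N and (((value of joint foot_a_rubber below 0.0015 m and value of joint each of foot_b_rubber, foot_c_rubber, foot_d_rubber above 0.007 m) and (x of foot_a in the frame of tray between -0.056 and 0.056 m and y of foot_a in the frame of tray between -0.056 and 0.056 m and z of foot_a in the frame of tray below 0.008 m and angle between foot_a's own z axis and vertical below 0.15 rad and contact force between foot_a and the fingers below 0.05 N and linear speed of foot_a below 0.02 m/s) and distance of each of foot_b, foot_c, foot_d from where it was at the start of the episode below 0.02 m and angle between each of foot_b, foot_c, foot_d's own z axis and vertical below 0.15 rad) or ((value of joint each of foot_a_rubber, foot_c_rubber, foot_d_rubber above 0.007 m and value of joint foot_b_rubber below 0.0015 m) and (x of foot_b in the frame of tray between -0.056 and 0.056 m and y of foot_b in the frame of tray between -0.056 and 0.056 m and z of foot_b in the frame of tray below 0.008 m and angle between foot_b's own z axis and vertical below 0.15 rad and contact force between foot_b and the fingers below 0.05 N and linear speed of foot_b below 0.02 m/s) and distance of each of foot_a, foot_c, foot_d from where it was at the start of the episode below 0.02 m and angle between each of foot_a, foot_c, foot_d's own z axis and vertical below 0.15 rad) or ((value of joint each of foot_a_rubber, foot_b_rubber, foot_d_rubber above 0.007 m and value of joint foot_c_rubber below 0.0015 m) and (x of foot_c in the frame of tray between -0.056 and 0.056 m and y of foot_c in the frame of tray between -0.056 and 0.056 m and z of foot_c in the frame of tray below 0.008 m and angle between foot_c's own z axis and vertical below 0.15 rad and contact force between foot_c and the fingers below 0.05 N and linear speed of foot_c below 0.02 m/s) and distance of each of foot_a, foot_b, foot_d from where it was at the start of the episode below 0.02 m and angle between each of foot_a, foot_b, foot_d's own z axis and vertical below 0.15 rad) or ((value of joint each of foot_a_rubber, foot_b_rubber, foot_c_rubber above 0.007 m and value of joint foot_d_rubber below 0.0015 m) and (x of foot_d in the frame of tray between -0.056 and 0.056 m and y of foot_d in the frame of tray between -0.056 and 0.056 m and z of foot_d in the frame of tray below 0.008 m and angle between foot_d's own z axis and vertical below 0.15 rad and contact force between foot_d and the fingers below 0.05 N and linear speed of foot_d below 0.02 m/s) and distance of each of foot_a, foot_b, foot_c from where it was at the start of the episode below 0.02 m and angle between each of foot_a, foot_b, foot_c's own z axis and vertical below 0.15 rad))); the robot touches nothing.
It fails at once if the gauge presses on a foot with more than 15 N (contact force between gauge and foot_a above 15 N or contact force between gauge and foot_b above 15 N or contact force between gauge and foot_c above 15 N or contact force between gauge and foot_d above 15 N).
It fails at once if a foot is dented by the fingers, or a dented foot is handled ((contact force between the fingers and foot_a above 2 N and value of joint foot_a_rubber above 0.003 m) or (contact force between the fingers and foot_b above 2 N and value of joint foot_b_rubber above 0.003 m) or (contact force between the fingers and foot_c above 2 N and value of joint foot_c_rubber above 0.003 m) or (contact force between the fingers and foot_d above 2 N and value of joint foot_d_rubber above 0.003 m)).
It fails at once if a bystander is shifted by more than 25 mm (distance of any of spool, pin_box, bobbin, eraser, rotary_cutter, thread from where it was at the start of the episode above 0.025 m).
It also fails if it takes over 72 s, if anything falls off the work surface, if the arm or the gripper's body presses on something with over 40 N, if the wrist force passes 120 N, or if a joint passes its speed limit or range.

ROBOT

A 7-joint arm with a two-finger parallel gripper is mounted at the origin on the work surface. World frame = base frame: x ahead of the robot, y to its left, z up, the work surface at z = 0. Lengths are in m, angles in rad, forces in N, time in s.
With the tool pointing down it reaches from about 0.425 to 0.925 m from the base axis. Payload 6.8 kg.
Tool frame: the origin (TCP) lies on the centre line of the jaws, within the pads' length; the fingertips stand 19 mm ahead of it and the grasp point (between the pads) is the TCP (tcp_to_tips is the distance from the TCP to the fingertips, in m); x points along the fingers, y is the direction in which the jaws open and shut, and the axes are right-handed (so a half turn about x gives the same grasp; the last joint's range is limited). The gripper opens to 85 mm and grips with 20 to 120 N. Pads are 22 mm wide; open, the fingers measure 114 mm over their backs; the gripper's body (76 mm by 85 mm) begins 54 mm behind the grasp point. The pads swing forward as they close: fully open they stand 13 mm farther back than shut.
Start: joints at [1.115, 0.477, 0.022, 1.555, -0.011, 1.109, -0.083], TCP at [0.23, -0.635, 0.25] pointing down, gripper open.
Joint ranges: [-2.96, 2.96], [-0.34, 2.1], [-1.41, 1.46], [0.24, 2.44], [-1.37, 4.51], [0.17, 1.92], [-2.96, 2.96]. Speed limits (rad/s): [2.39, 2.39, 3.14, 3.14, 3.14, 3.14, 3.14].

INTERFACE

Orientations are given as a unit quaternion [w, x, y, z].
In Python, from station import get_obs, read_camera, hand_in, spot_in, cut_out, tcp_to_tips gives the robot as it stands.
- The arm moves only by the shell command python3 -m jog 'ROWS' [FORCE]. ROWS is JSON, a list of rows, each an object of numbers: "gripper": the closure, from 0 (fully open) to 1 (shut); "dx", "dy", "dz": the shift along the world's x, y, z in m; "rx", "ry", "rz": the turn, a rotation vector about the world's x, y, z in degrees. In form: [{"gripper": .., "dx": .., "dy": .., "dz": .., "rx": .., "ry": .., "rz": ..}, ...]. A call has 1 to 10 rows; each row is the pose to reach, as a shift and turn from the pose commanded when the call began; what a row does not reach only later rows make up. A row lasts 1/10 s, in which the tool goes at most 50 mm and 8.59 degrees, less where a joint would pass 70% of its speed; a pose out of reach is approached as far as the arm can. A call with a gripper value outside its range is refused whole. The fingers move at their own pace and stop on an object; FORCE is the grip in N (left out, the last holds). Time passes only in rows, so rows that repeat a pose let the fingers close. It gives the time, the measured TCP pose, the force and the opening at its end, in the units of the state.
- get_obs(): the state, without advancing time (a new reading comes with each control period).
- read_camera(name): name is "scene" or "top" or "wrist"; returns a dict with "pixels" (420x560x3 uint8, blue, green, red), "range_z" (420x560 float32, m along the optical axis (not along the pixel's ray), 0 where there is no reading), "camera_matrix" (3x3 intrinsics, pixels), "cam_to_world" (4x4, takes a point from camera to world coordinates). Camera axes: x right, y down, z forward; pixel columns grow to the right and rows downward; lengths in m; the calibration is good to about 2 mm. A picture is of the moment at which its call begins.
- hand_in(): hands the job in, once; it reports no verdict.
Trained networks look in the newest picture that a camera, given by its name, has taken for a name from the list of things; names that differ only in an ending like _2 or _b are one class to them, and where a whole thing is asked for, a point or a joint stands for the part that bears it (a point fixed in the world has none). Each returns a list of dicts, best first, with "conf" (0 to 1); they miss things now and then, are a little off and sometimes report something else, mostly with a low value. They report only what shows in the picture. A call takes as long as a camera call. They do not tell look-alikes from the thing itself.
- spot_in(camera, label): "box" ([centre column, centre row, width, height] in pixels, round what is visible of it).
- cut_out(camera, label): "mask" (420x560 bool, what is visible of it) and "box" ([centre column, centre row, width, height] in pixels, round what is visible of it).
The state is a dict: "t": time; "q": joint angles; "joint_vel": joint speeds; "joint_torque": joint torques, N m; "eef_pos": TCP position; "tool_rot": TCP orientation; "contact_force": force on the tool from outside, world axes, zero at the start; "torque": the same for the moment, N m; "gripper_width": opening from 0.0 (shut) to 1.0 (fully open).
Only numpy, scipy, OpenCV 4.12 (cv2) and the standard library are available. Lean on these libraries where they do the work, as an engineer would, in place of code of your own. Each camera call takes 0.05 s, during which the arm holds its last target. There are 200 camera calls.

## Working session

There is one attempt and no reset: what is moved stays moved. The work goes in short steps, Python scripts to look and compute and a shell command to move; the robot and the scene stay as the last step left them, time stands still between calls to the robot, and variables do not carry over. Pictures are saved under pics/ and viewed, about 8 in all and at most 12, crops included, and the job is handed in when it is done.

```bash
ls; mkdir -p pics
cat > h.py <<'E'
import numpy as np, cv2
from station import *
def pts(im,mask):
    v,u=np.nonzero(mask&(im["range_z"]>0)); z=im["range_z"][v,u]; K=im["camera_matrix"]
    p=np.c_[(u-K[0,2])/K[0,0]*z,(v-K[1,2])/K[1,1]*z,z,np.ones(len(z))]
    return (p@im["cam_to_world"].T)[:,:3]
def look(cam,labels,save=None):
    im=read_camera(cam)
    if save: cv2.imwrite(save,im["pixels"])
    for l in labels:
        for d in cut_out(cam,l):
            if d["conf"]<.3: continue
            p=pts(im,d["mask"].astype(bool))
            if len(p)<10: continue
            zt=np.percentile(p[:,2],95); t=p[p[:,2]>zt-.006]
            mid=(t[:,:2].min(0)+t[:,:2].max(0))/2
            print(l,round(d["conf"],2),"box",np.round(d["box"]),"ztop",zt.round(4),"topmid",mid.round(4),"ext",np.ptp(t[:,:2],axis=0).round(3),"allmid",((p[:,:2].min(0)+p[:,:2].max(0))/2).round(4))
    return im
E
python3 - <<'E'
from h import *
L=["gauge","stand","tray","cutting_mat","foot_a","spool","bobbin","thread"]
im=look("top",L,"pics/top.png")
print("scene");look("scene",["gauge","foot_a"],"pics/scene.png")
print(get_obs())
E
```

```text
pics
gauge 0.45 box [167. 242.  18.  16.] ztop 0.1096 topmid [0.4753 0.2671] ext [0.024 0.027] allmid [0.4768 0.2764]
stand 0.74 box [174. 243.  28.  26.] ztop 0.0616 topmid [0.4765 0.262 ] ext [0.043 0.035] allmid [0.4751 0.267 ]
tray 0.58 box [384. 255.  66.  65.] ztop 0.0236 topmid [ 0.4414 -0.33  ] ext [0.177 0.183] allmid [ 0.4404 -0.33  ]
cutting_mat 0.87 box [252. 203. 105. 106.] ztop 0.0087 topmid [0.5837 0.0397] ext [0.3   0.296] allmid [0.5855 0.0398]
foot_a 0.61 box [281. 188.  12.  13.] ztop 0.0391 topmid [ 0.6231 -0.0428] ext [0.031 0.025] allmid [ 0.6239 -0.0431]
foot_a 0.58 box [325. 209.  11.  15.] ztop 0.0366 topmid [ 0.5645 -0.1675] ext [0.031 0.029] allmid [ 0.5675 -0.1671]
foot_a 0.53 box [266. 229.  12.  18.] ztop 0.0389 topmid [ 0.5111 -0.0066] ext [0.031 0.031] allmid [ 0.51   -0.0052]
foot_a 0.49 box [331. 146.  18.  13.] ztop 0.0372 topmid [ 0.7473 -0.1867] ext [0.026 0.026] allmid [ 0.7454 -0.1855]
foot_a 0.48 box [226. 216.  16.  10.] ztop 0.0382 topmid [0.546  0.1143] ext [0.033 0.033] allmid [0.5447 0.1164]
foot_a 0.46 box [241. 179.  16.  14.] ztop 0.038
[... 1100 characters left out ...]
.7447 -0.1846]
{'t': 0.6, 'q': array([ 1.1148804 ,  0.4769653 ,  0.02243986,  1.55539715, -0.01151723,
        1.10931207, -0.08306609]), 'joint_vel': array([-0.00103256,  0.00067008, -0.00034546,  0.00017385, -0.00061028,
       -0.00023729,  0.00021861]), 'joint_torque': array([-1.07542219e-03, -5.96012914e+01,  1.60498694e+00, -2.81420678e+01,
        1.23923915e-02,  1.85707766e-03,  1.42244488e-06]), 'eef_pos': array([ 0.2300635 , -0.63460005,  0.25033317]), 'tool_rot': array([ 0.12235715,  0.69645087,  0.12232693, -0.69643452]), 'contact_force': array([-0.29195012,  1.00315086,  0.43495314]), 'torque': array([ 0.02656158,  0.01378572, -0.00617025]), 'gripper_width': 0.9996749905937626}
```

View images.

```bash
python3 -c "
import cv2,numpy as np
a=cv2.imread('pics/top.png');b=cv2.imread('pics/scene.png')
cv2.imwrite('pics/a1.png',cv2.resize(a[120:300,140:440],(800,480),interpolation=3))
"
```

```text
(no output)
```

View pics/a1.png

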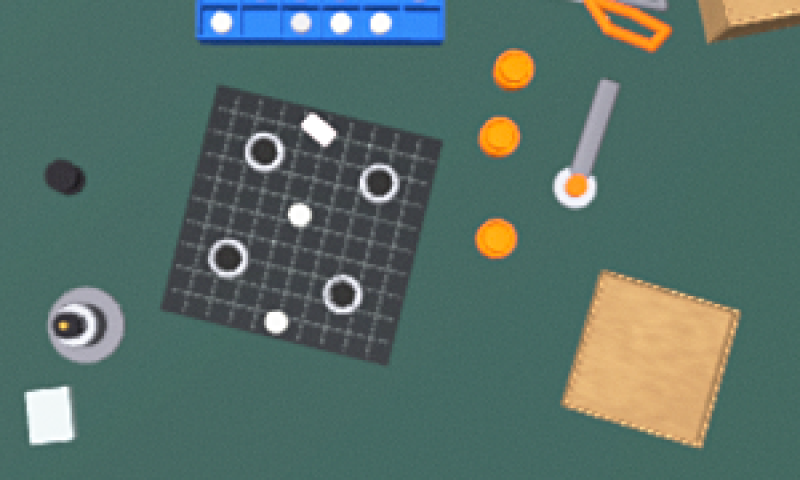

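Picture 1 (top crop): the four black-faced feet are in a square on the mat, the gauge is in its stand at far left (~85,325), the tray is lower right, and three orange look-alikes are beside the mat. I'm moving to above the gauge now.

```bash
python3 -m jog '[{"dx":0.22,"dy":0.185},{"dx":0.22,"dy":0.185},{"dx":0.22,"dy":0.185},{"dx":0.22,"dy":0.185},{"dx":0.22,"dy":0.185},{"dx":0.22,"dy":0.185},{"dx":0.32,"dy":0.635},{"dx":0.32,"dy":0.635},{"dx":0.32,"dy":0.635},{"dx":0.32,"dy":0.635}]'; python3 -c "
from station import *;print(tcp_to_tips, tcp_to_tips() if callable(tcp_to_tips) else '')
from scipy.spatial.transform import Rotation as R
o=get_obs();print(o['eef_pos'],R.from_quat(o['tool_rot'],scalar_first=True).as_matrix().round(3))"
```

```text
0.019 
[ 0.2300635  -0.63460005  0.25033317] [[ 0.     0.341 -0.94 ]
 [-0.    -0.94  -0.341]
 [-1.     0.    -0.   ]]$[0]: bad value
```

```bash
python3 -m jog '[{"gripper":0,"dx":0.22,"dy":0.185,"dz":0,"rx":0,"ry":0,"rz":0},{"gripper":0,"dx":0.22,"dy":0.185,"dz":0,"rx":0,"ry":0,"rz":0},{"gripper":0,"dx":0.22,"dy":0.185,"dz":0,"rx":0,"ry":0,"rz":0},{"gripper":0,"dx":0.22,"dy":0.185,"dz":0,"rx":0,"ry":0,"rz":0},{"gripper":0,"dx":0.22,"dy":0.185,"dz":0,"rx":0,"ry":0,"rz":0},{"gripper":0,"dx":0.22,"dy":0.185,"dz":0,"rx":0,"ry":0,"rz":0},{"gripper":0,"dx":0.32,"dy":0.635,"dz":0,"rx":0,"ry":0,"rz":0},{"gripper":0,"dx":0.32,"dy":0.635,"dz":0,"rx":0,"ry":0,"rz":0},{"gripper":0,"dx":0.32,"dy":0.635,"dz":0,"rx":0,"ry":0,"rz":0},{"gripper":0,"dx":0.32,"dy":0.635,"dz":0,"rx":0,"ry":0,"rz":0}]'
```

```text
t: 1.6
eef_pos: [0.4937, -0.2524, 0.2505]
tool_rot: [0.122, 0.697, 0.122, -0.696]
contact_force: [1.1, -0.1, -1.5]
gripper_width: 1.003
```

```bash
python3 -m jog '[{"gripper":0,"dx":0.05,"dy":0.25,"dz":0,"rx":0,"ry":0,"rz":0},{"gripper":0,"dx":0.05,"dy":0.25,"dz":0,"rx":0,"ry":0,"rz":0},{"gripper":0,"dx":0.05,"dy":0.25,"dz":0,"rx":0,"ry":0,"rz":0},{"gripper":0,"dx":0.05,"dy":0.25,"dz":0,"rx":0,"ry":0,"rz":0},{"gripper":0,"dx":0.05,"dy":0.25,"dz":0,"rx":0,"ry":0,"rz":0},{"gripper":0,"dx":-0.019,"dy":0.519,"dz":0,"rx":0,"ry":0,"rz":0},{"gripper":0,"dx":-0.019,"dy":0.519,"dz":0,"rx":0,"ry":0,"rz":0},{"gripper":0,"dx":-0.019,"dy":0.519,"dz":0,"rx":0,"ry":0,"rz":0},{"gripper":0,"dx":-0.019,"dy":0.519,"dz":0,"rx":0,"ry":0,"rz":0},{"gripper":0,"dx":-0.019,"dy":0.519,"dz":0,"rx":0,"ry":0,"rz":0}]'
python3 - <<'E'
from h import *
look("wrist",["gauge","stand","foot_a","pin_box"],"pics/w1.png"); print(get_obs()["eef_pos"],get_obs()["t"])
E
```

```text
t: 2.6
eef_pos: [0.4816, 0.2352, 0.2507]
tool_rot: [0.122, 0.697, 0.122, -0.696]
contact_force: [1.2, 0.0, -0.1]
gripper_width: 0.997
stand 0.71 box [246. 171.  68.  65.] ztop 0.0582 topmid [0.4796 0.2689] ext [0.031 0.045] allmid [0.4752 0.2692]
foot_a 0.97 box [480.  72.  52.  46.] ztop 0.0348 topmid [0.6541 0.0794] ext [0.036 0.035] allmid [0.6583 0.072 ]
foot_a 0.92 box [473. 229.  45.  39.] ztop 0.0347 topmid [ 0.5049 -0.0023] ext [0.038 0.037] allmid [ 0.5024 -0.0129]
foot_a 0.58 box [544. 145.  31.  36.] ztop 0.0294 topmid [ 0.6175 -0.032 ] ext [0.03  0.023] allmid [ 0.6214 -0.0356]
pin_box 0.62 box [193. 234.  49.  58.] ztop 0.0221 topmid [0.3783 0.3025] ext [0.058 0.05 ] allmid [0.372  0.3047]
pin_box 0.35 box [245. 170.  67.  71.] ztop 0.0582 topmid [0.4769 0.2689] ext [0.037 0.045] allmid [0.4749 0.269 ]
[0.48229553 0.2330527  0.25026402] 2.85
```

View pics/w1.png

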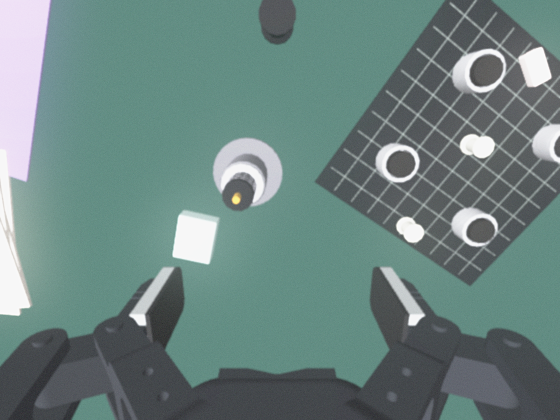

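Picture 2 (wrist): the gauge's brass rod is at (237,199), in the stand at (246,172). The pin box is at (195,238) and the feet are at right. Next I'm measuring the gauge's grip and the tray from depth in the same view.

```bash
cat >> h.py <<'E'
def disc(im,c,r,z0,z1):
    p=pts(im,im["range_z"]>0); q=p[(np.hypot(*(p[:,:2]-c).T)<r)&(p[:,2]>z0)&(p[:,2]<z1)]
    return (cv2.minEnclosingCircle(q[:,:2].astype(np.float32)), len(q), q[:,2].max() if len(q) else 0)
E
python3 - <<'E'
from h import *
for c in ("wrist","top"):
    im=read_camera(c)
    for z0,z1 in ((.075,.1),(.1,.125),(.058,.072),(.052,.064)): print(c,z0,disc(im,[.476,.268],.05,z0,z1))
    for z0,z1 in((.1,.112),(.06,.068)):
        p=pts(im,im["range_z"]>0);q=p[(np.hypot(*(p[:,:2]-[.476,.268]).T)<.05)&(p[:,2]>z0)&(p[:,2]<z1)];print(len(q),np.median(q,0) if len(q) else'')
print(get_obs()["eef_pos"])
E
```

```text
wrist 0.075 (((0.4738418161869049, 0.26852816343307495), 0.01417393796145916), 197, np.float64(0.09969395960289051))
wrist 0.1 (((0.472758412361145, 0.26883524656295776), 0.013927311636507511), 798, np.float64(0.1185622899935137))
wrist 0.058 (((0.4726882576942444, 0.2687516212463379), 0.02269323728978634), 671, np.float64(0.07193451318259875))
wrist 0.052 (((0.47290435433387756, 0.26886817812919617), 0.02293507196009159), 307, np.float64(0.06399933634725119))
747 [0.47436415 0.26871484 0.10488467]
542 [0.4831367  0.26776627 0.06482213]
top 0.075 (((0.0, 0.0), 0.0), 0, 0)
top 0.1 (((0.0, 0.0), 0.0), 0, 0)
top 0.058 (((0.4710882902145386, 0.2525125741958618), 0.013862179592251778), 23, np.float64(0.07126889702264405))
top 0.052 (((0.4710882902145386, 0.2525125741958618), 0.013862179592251778), 16, np.float64(0.06338283072260231))
0 
17 [0.46837984 0.24992357 0.06276967]
[0.48282954 0.23175812 0.25022834]
```

```bash
python3 -m jog '[{"gripper":0,"dx":-0.009,"dy":0.037,"dz":-0.01,"rx":0,"ry":0,"rz":0},{"gripper":0,"dx":-0.009,"dy":0.037,"dz":-0.05,"rx":0,"ry":0,"rz":0},{"gripper":0,"dx":-0.009,"dy":0.037,"dz":-0.1,"rx":0,"ry":0,"rz":0},{"gripper":0,"dx":-0.009,"dy":0.037,"dz":-0.14,"rx":0,"ry":0,"rz":0},{"gripper":0,"dx":-0.009,"dy":0.037,"dz":-0.16,"rx":0,"ry":0,"rz":0},{"gripper":0.5,"dx":-0.009,"dy":0.037,"dz":-0.16,"rx":0,"ry":0,"rz":0},{"gripper":0.8,"dx":-0.009,"dy":0.037,"dz":-0.16,"rx":0,"ry":0,"rz":0},{"gripper":1,"dx":-0.009,"dy":0.037,"dz":-0.16,"rx":0,"ry":0,"rz":0},{"gripper":1,"dx":-0.009,"dy":0.037,"dz":-0.16,"rx":0,"ry":0,"rz":0},{"gripper":1,"dx":-0.009,"dy":0.037,"dz":-0.16,"rx":0,"ry":0,"rz":0}]' 60
python3 - <<'E'
from h import *
o=get_obs();print(o['t'],o['eef_pos'],o['gripper_width'],o['contact_force'])
E
```

```text
t: 3.95
eef_pos: [0.4745, 0.2707, 0.0922]
tool_rot: [0.122, 0.698, 0.122, -0.695]
contact_force: [0.2, -1.5, 5.3]
gripper_width: 0.31
3.95 [0.47448283 0.27070482 0.09217701] 0.31024583564526376 [ 0.1728569  -1.47686462  5.255561  ]
```

```bash
python3 -m jog '[{"gripper":1,"dx":0,"dy":0,"dz":0.02,"rx":0,"ry":0,"rz":0},{"gripper":1,"dx":0,"dy":0,"dz":0.05,"rx":0,"ry":0,"rz":0},{"gripper":1,"dx":0,"dy":0,"dz":0.075,"rx":0,"ry":0,"rz":0},{"gripper":1,"dx":0,"dy":0,"dz":0.075,"rx":0,"ry":0,"rz":0},{"gripper":1,"dx":0.03,"dy":-0.05,"dz":0.075,"rx":0,"ry":0,"rz":0},{"gripper":1,"dx":0.05,"dy":-0.1,"dz":0.075,"rx":0,"ry":0,"rz":0},{"gripper":1,"dx":0.05,"dy":-0.1,"dz":0.075,"rx":0,"ry":0,"rz":0},{"gripper":1,"dx":0.05,"dy":-0.1,"dz":0.075,"rx":0,"ry":0,"rz":0}]'
cat >> h.py <<'E'
def feet(im,cs=((.54,.114),(.505,-.003),(.6545,.0795),(.62,-.037)),z0=.022,z1=.04):
    for c in cs:
        p=pts(im,im["range_z"]>0); q=p[(np.hypot(*(p[:,:2]-c).T)<.032)&(p[:,2]>z0)&(p[:,2]<z1)]
        if len(q)>20:
            (m,r)=cv2.minEnclosingCircle(q[:,:2].astype(np.float32)); t=q[np.hypot(*(q[:,:2]-m).T)<.011]
            print("foot",c,np.round(m,4),round(r,4),len(q),"ztop mid",np.median(t[:,2]).round(4) if len(t) else None)
E
python3 - <<'E'
from h import *
im=look("wrist",["foot_a"],"pics/w2.png"); feet(im)
o=get_obs();print(o['t'],o['eef_pos'],o['gripper_width'],o['contact_force'])
E
```

```text
t: 4.75
eef_pos: [0.5239, 0.1665, 0.1645]
tool_rot: [-0.121, -0.696, -0.12, 0.697]
contact_force: [-0.2, 0.7, -2.8]
gripper_width: 0.317
foot_a 0.81 box [341. 200.  50.  53.] ztop 0.0347 topmid [0.5433 0.1177] ext [0.037 0.037] allmid [0.5432 0.1166]
foot_a 0.63 box [536. 174.  46.  49.] ztop 0.0343 topmid [ 0.6201 -0.0348] ext [0.034 0.025] allmid [ 0.6221 -0.0427]
foot_a 0.57 box [440. 276.  53.  53.] ztop 0.0346 topmid [ 0.5047 -0.0022] ext [0.037 0.037] allmid [ 0.5    -0.0079]
foot_a 0.55 box [439.  81.  67.  59.] ztop 0.0347 topmid [0.6543 0.0797] ext [0.039 0.038] allmid [0.6586 0.0745]
foot (0.54, 0.114) [0.5427 0.1167] 0.0201 1673 ztop mid 0.034
foot (0.505, -0.003) [ 0.5048 -0.003 ] 0.0207 1441 ztop mid 0.0339
foot (0.6545, 0.0795) [0.6549 0.0794] 0.0204 2396 ztop mid 0.0339
foot (0.62, -0.037) [ 0.6215 -0.0397] 0.0199 1226 ztop mid 0.0339
4.85 [0.52260349 0.17072616 0.1648496 ] 0.3140207719092993 [-0.79052548  1.47294146 -2.48242929]
```

View pics/w2.png

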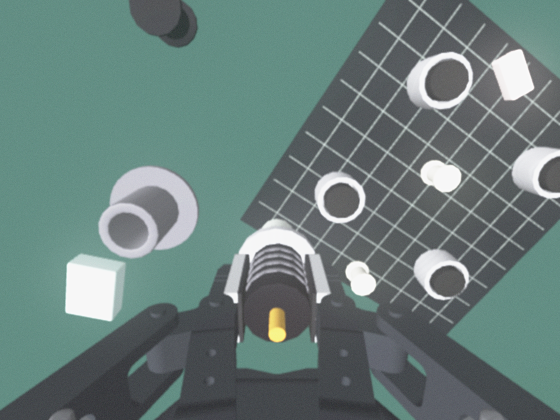

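Picture 3 (wrist): the gauge is held in the jaws at (278,300) with the rod free, and the empty stand is at left (150,215). All four feet and both bobbins are in view. Now moving over the first foot (0.543, 0.117).

```bash
python3 -m jog '[{"gripper":1,"dx":0.02,"dy":-0.04,"dz":0,"rx":0,"ry":0,"rz":0},{"gripper":1,"dx":0.021,"dy":-0.052,"dz":-0.02,"rx":0,"ry":0,"rz":0},{"gripper":1,"dx":0.021,"dy":-0.052,"dz":-0.04,"rx":0,"ry":0,"rz":0},{"gripper":1,"dx":0.021,"dy":-0.052,"dz":-0.042,"rx":0,"ry":0,"rz":0},{"gripper":1,"dx":0.021,"dy":-0.052,"dz":-0.042,"rx":0,"ry":0,"rz":0},{"gripper":1,"dx":0.021,"dy":-0.052,"dz":-0.042,"rx":0,"ry":0,"rz":0}]'
python3 - <<'E'
from h import *
o=get_obs();print(o['t'],o['eef_pos'],o['gripper_width'],o['contact_force'])
E
```

```text
t: 5.45
eef_pos: [0.5444, 0.1201, 0.1242]
tool_rot: [0.123, 0.697, 0.123, -0.696]
contact_force: [-0.5, -0.1, -1.4]
gripper_width: 0.313
5.45 [0.54444628 0.12012412 0.12423639] 0.3130103423198791 [-0.52308709 -0.13546028 -1.39732033]
```

```bash
python3 -m jog '[{"gripper":1,"dx":0,"dy":-0.001,"dz":-0.004,"rx":0,"ry":0,"rz":0},{"gripper":1,"dx":0,"dy":-0.001,"dz":-0.007,"rx":0,"ry":0,"rz":0},{"gripper":1,"dx":0,"dy":-0.001,"dz":-0.009,"rx":0,"ry":0,"rz":0},{"gripper":1,"dx":0,"dy":-0.001,"dz":-0.0105,"rx":0,"ry":0,"rz":0},{"gripper":1,"dx":0,"dy":-0.001,"dz":-0.0105,"rx":0,"ry":0,"rz":0}]'
```

```text
t: 5.95
eef_pos: [0.5447, 0.1177, 0.1132]
tool_rot: [0.122, 0.697, 0.122, -0.696]
contact_force: [0.0, 0.6, 2.6]
gripper_width: 0.308
```

```bash
python3 -m jog '[{"gripper":1,"dx":0,"dy":0,"dz":-0.001,"rx":0,"ry":0,"rz":0},{"gripper":1,"dx":0,"dy":0,"dz":-0.0015,"rx":0,"ry":0,"rz":0},{"gripper":1,"dx":0,"dy":0,"dz":-0.002,"rx":0,"ry":0,"rz":0}]'; python3 -m jog '[{"gripper":1,"dx":0,"dy":0,"dz":0,"rx":0,"ry":0,"rz":0},{"gripper":1,"dx":0,"dy":0,"dz":0,"rx":0,"ry":0,"rz":0},{"gripper":1,"dx":0,"dy":0,"dz":0,"rx":0,"ry":0,"rz":0}]'
```

```text
t: 6.25
eef_pos: [0.5445, 0.1177, 0.1109]
tool_rot: [0.122, 0.697, 0.122, -0.696]
contact_force: [0.5, 1.8, 2.0]
gripper_width: 0.309
t: 6.55
eef_pos: [0.544, 0.1172, 0.1105]
tool_rot: [-0.122, -0.696, -0.122, 0.697]
contact_force: [0.9, 1.5, -0.6]
gripper_width: 0.311
```

```bash
python3 -m jog '[{"gripper":1,"dx":0,"dy":0,"dz":-0.0015,"rx":0,"ry":0,"rz":0},{"gripper":1,"dx":0,"dy":0,"dz":-0.0025,"rx":0,"ry":0,"rz":0},{"gripper":1,"dx":0,"dy":0,"dz":-0.0035,"rx":0,"ry":0,"rz":0},{"gripper":1,"dx":0,"dy":0,"dz":-0.0045,"rx":0,"ry":0,"rz":0},{"gripper":1,"dx":0,"dy":0,"dz":-0.0055,"rx":0,"ry":0,"rz":0}]'; python3 -m jog '[{"gripper":1,"dx":0,"dy":0,"dz":0,"rx":0,"ry":0,"rz":0},{"gripper":1,"dx":0,"dy":0,"dz":0,"rx":0,"ry":0,"rz":0},{"gripper":1,"dx":0,"dy":0,"dz":0,"rx":0,"ry":0,"rz":0}]'
```

```text
t: 7.05
eef_pos: [0.5442, 0.1173, 0.1053]
tool_rot: [-0.122, -0.696, -0.122, 0.696]
contact_force: [-0.1, 0.1, 3.2]
gripper_width: 0.309
t: 7.35
eef_pos: [0.5441, 0.1172, 0.1051]
tool_rot: [-0.122, -0.696, -0.122, 0.697]
contact_force: [1.2, -1.0, -0.2]
gripper_width: 0.311
```

```bash
python3 -m jog '[{"gripper":1,"dx":0,"dy":0,"dz":0.015,"rx":0,"ry":0,"rz":0},{"gripper":1,"dx":0,"dy":0,"dz":0.03,"rx":0,"ry":0,"rz":0},{"gripper":1,"dx":0.04,"dy":-0.012,"dz":0.035,"rx":0,"ry":0,"rz":0},{"gripper":1,"dx":0.08,"dy":-0.026,"dz":0.035,"rx":0,"ry":0,"rz":0},{"gripper":1,"dx":0.112,"dy":-0.036,"dz":0.03,"rx":0,"ry":0,"rz":0},{"gripper":1,"dx":0.112,"dy":-0.036,"dz":0.019,"rx":0,"ry":0,"rz":0},{"gripper":1,"dx":0.112,"dy":-0.036,"dz":0.019,"rx":0,"ry":0,"rz":0},{"gripper":1,"dx":0.112,"dy":-0.036,"dz":0.019,"rx":0,"ry":0,"rz":0}]'
python3 - <<'E'
from h import *
im=read_camera("wrist");cv2.imwrite("pics/w3.png",im["pixels"]); feet(im,z0=.015)
im=read_camera("scene");cv2.imwrite("pics/s3.png",im["pixels"]);feet(im,z0=.015)
o=get_obs();print(o['t'],o['eef_pos'],o['gripper_width'],o['contact_force'])
E
```

```text
t: 8.15
eef_pos: [0.655, 0.0822, 0.1246]
tool_rot: [-0.122, -0.696, -0.123, 0.697]
contact_force: [0.7, 0.4, -1.3]
gripper_width: 0.311
foot (0.54, 0.114) [0.5569 0.1254] 0.0116 267 ztop mid 0.0234
foot (0.6545, 0.0795) [0.6553 0.0794] 0.0201 1645 ztop mid 0.0338
foot (0.62, -0.037) [ 0.6225 -0.0415] 0.0206 1561 ztop mid 0.034
foot (0.54, 0.114) [0.5429 0.116 ] 0.0205 279 ztop mid 0.0234
foot (0.6545, 0.0795) [0.6542 0.0796] 0.021 290 ztop mid 0.0345
foot (0.62, -0.037) [ 0.6218 -0.0419] 0.0211 275 ztop mid 0.0349
8.25 [0.65548094 0.0823618  0.1251448 ] 0.31442540632222926 [ 0.12162161  0.36780281 -2.32252513]
```

```bash
python3 -m jog '[{"gripper":1,"dx":0,"dy":-0.001,"dz":-0.004,"rx":0,"ry":0,"rz":0},{"gripper":1,"dx":0,"dy":-0.001,"dz":-0.007,"rx":0,"ry":0,"rz":0},{"gripper":1,"dx":0,"dy":-0.001,"dz":-0.009,"rx":0,"ry":0,"rz":0},{"gripper":1,"dx":0,"dy":-0.001,"dz":-0.0105,"rx":0,"ry":0,"rz":0},{"gripper":1,"dx":0,"dy":-0.001,"dz":-0.0115,"rx":0,"ry":0,"rz":0}]'; python3 -m jog '[{"gripper":1,"dx":0,"dy":0,"dz":0,"rx":0,"ry":0,"rz":0},{"gripper":1,"dx":0,"dy":0,"dz":0,"rx":0,"ry":0,"rz":0},{"gripper":1,"dx":0,"dy":0,"dz":0,"rx":0,"ry":0,"rz":0}]'
```

```text
t: 8.75
eef_pos: [0.6565, 0.0806, 0.1137]
tool_rot: [0.122, 0.697, 0.122, -0.696]
contact_force: [-2.6, -0.5, 7.6]
gripper_width: 0.306
t: 9.05
eef_pos: [0.6565, 0.0806, 0.114]
tool_rot: [0.122, 0.697, 0.122, -0.696]
contact_force: [-2.1, -1.0, 6.9]
gripper_width: 0.316
```

```bash
python3 -m jog '[{"gripper":1,"dx":0,"dy":0,"dz":0.0003,"rx":0,"ry":0,"rz":0},{"gripper":1,"dx":0,"dy":0,"dz":0.0003,"rx":0,"ry":0,"rz":0},{"gripper":1,"dx":0,"dy":0,"dz":0.0003,"rx":0,"ry":0,"rz":0},{"gripper":1,"dx":0,"dy":0,"dz":0.0003,"rx":0,"ry":0,"rz":0},{"gripper":1,"dx":0,"dy":0,"dz":0.0003,"rx":0,"ry":0,"rz":0},{"gripper":1,"dx":0,"dy":0,"dz":0.0003,"rx":0,"ry":0,"rz":0},{"gripper":1,"dx":0,"dy":0,"dz":0.0003,"rx":0,"ry":0,"rz":0},{"gripper":1,"dx":0,"dy":0,"dz":0.0003,"rx":0,"ry":0,"rz":0},{"gripper":1,"dx":0,"dy":0,"dz":0.0003,"rx":0,"ry":0,"rz":0}]'
```

```text
t: 9.95
eef_pos: [0.6565, 0.0806, 0.1142]
tool_rot: [0.122, 0.697, 0.122, -0.696]
contact_force: [-2.1, -0.4, 7.1]
gripper_width: 0.313
```

The second foot (0.655, 0.079) held about 9 N without giving, so it is the hard one. Next is foot (0.622, −0.041).

```bash
python3 -m jog '[{"gripper":1,"dx":0,"dy":0,"dz":0.015,"rx":0,"ry":0,"rz":0},{"gripper":1,"dx":0,"dy":0,"dz":0.03,"rx":0,"ry":0,"rz":0},{"gripper":1,"dx":-0.011,"dy":-0.04,"dz":0.03,"rx":0,"ry":0,"rz":0},{"gripper":1,"dx":-0.022,"dy":-0.08,"dz":0.03,"rx":0,"ry":0,"rz":0},{"gripper":1,"dx":-0.0335,"dy":-0.12,"dz":0.025,"rx":0,"ry":0,"rz":0},{"gripper":1,"dx":-0.0335,"dy":-0.12,"dz":0.012,"rx":0,"ry":0,"rz":0},{"gripper":1,"dx":-0.0335,"dy":-0.12,"dz":0.01,"rx":0,"ry":0,"rz":0},{"gripper":1,"dx":-0.0335,"dy":-0.12,"dz":0.01,"rx":0,"ry":0,"rz":0}]'
python3 - <<'E'
from h import *
im=read_camera("scene");feet(im,z0=.015)
o=get_obs();print(o['t'],o['eef_pos'],o['gripper_width'],o['contact_force'])
E
```

```text
t: 10.75
eef_pos: [0.6229, -0.0381, 0.1235]
tool_rot: [0.122, 0.696, 0.123, -0.696]
contact_force: [0.4, 0.1, -2.4]
gripper_width: 0.308
foot (0.54, 0.114) [0.5431 0.1171] 0.0208 277 ztop mid 0.0229
foot (0.505, -0.003) [ 0.505 -0.003] 0.0209 240 ztop mid 0.0346
foot (0.6545, 0.0795) [0.6542 0.0798] 0.0216 325 ztop mid 0.0349
foot (0.62, -0.037) [ 0.6235 -0.0409] 0.0201 250 ztop mid 0.0346
10.8 [ 0.62330661 -0.03766375  0.12379482] 0.31176655650991975 [ 0.79718899  1.00240076 -1.8865216 ]
```

```bash
python3 -m jog '[{"gripper":1,"dx":0,"dy":-0.002,"dz":-0.004,"rx":0,"ry":0,"rz":0},{"gripper":1,"dx":0,"dy":-0.002,"dz":-0.007,"rx":0,"ry":0,"rz":0},{"gripper":1,"dx":0,"dy":-0.002,"dz":-0.009,"rx":0,"ry":0,"rz":0},{"gripper":1,"dx":0,"dy":-0.002,"dz":-0.0105,"rx":0,"ry":0,"rz":0},{"gripper":1,"dx":0,"dy":-0.002,"dz":-0.0105,"rx":0,"ry":0,"rz":0},{"gripper":1,"dx":0,"dy":-0.002,"dz":-0.0105,"rx":0,"ry":0,"rz":0}]'; python3 -m jog '[{"gripper":1,"dx":0,"dy":0,"dz":0,"rx":0,"ry":0,"rz":0},{"gripper":1,"dx":0,"dy":0,"dz":0,"rx":0,"ry":0,"rz":0}]'
```

```text
t: 11.4
eef_pos: [0.6231, -0.0411, 0.1129]
tool_rot: [0.122, 0.697, 0.123, -0.696]
contact_force: [0.8, 1.4, 0.5]
gripper_width: 0.311
t: 11.6
eef_pos: [0.6226, -0.0418, 0.1124]
tool_rot: [-0.122, -0.696, -0.122, 0.696]
contact_force: [1.5, 0.7, 0.1]
gripper_width: 0.312
```

```bash
python3 -m jog '[{"gripper":1,"dx":0,"dy":0,"dz":-0.0015,"rx":0,"ry":0,"rz":0},{"gripper":1,"dx":0,"dy":0,"dz":-0.0025,"rx":0,"ry":0,"rz":0},{"gripper":1,"dx":0,"dy":0,"dz":-0.0035,"rx":0,"ry":0,"rz":0},{"gripper":1,"dx":0,"dy":0,"dz":-0.0045,"rx":0,"ry":0,"rz":0},{"gripper":1,"dx":0,"dy":0,"dz":-0.0055,"rx":0,"ry":0,"rz":0},{"gripper":1,"dx":0,"dy":0,"dz":-0.0065,"rx":0,"ry":0,"rz":0},{"gripper":1,"dx":0,"dy":0,"dz":-0.007,"rx":0,"ry":0,"rz":0},{"gripper":1,"dx":0,"dy":0,"dz":-0.007,"rx":0,"ry":0,"rz":0},{"gripper":1,"dx":0,"dy":0,"dz":-0.007,"rx":0,"ry":0,"rz":0}]'
```

```text
t: 12.5
eef_pos: [0.6226, -0.0418, 0.1054]
tool_rot: [-0.122, -0.696, -0.122, 0.696]
contact_force: [1.2, -0.9, -0.2]
gripper_width: 0.313
```

Next foot A: (0.505, −0.003), target TCP (0.506, −0.002).

```bash
python3 -m jog '[{"gripper":1,"dx":0,"dy":0,"dz":0.015,"rx":0,"ry":0,"rz":0},{"gripper":1,"dx":0,"dy":0,"dz":0.035,"rx":0,"ry":0,"rz":0},{"gripper":1,"dx":-0.04,"dy":0.013,"dz":0.038,"rx":0,"ry":0,"rz":0},{"gripper":1,"dx":-0.08,"dy":0.027,"dz":0.038,"rx":0,"ry":0,"rz":0},{"gripper":1,"dx":-0.1165,"dy":0.04,"dz":0.03,"rx":0,"ry":0,"rz":0},{"gripper":1,"dx":-0.1165,"dy":0.04,"dz":0.019,"rx":0,"ry":0,"rz":0},{"gripper":1,"dx":-0.1165,"dy":0.04,"dz":0.019,"rx":0,"ry":0,"rz":0},{"gripper":1,"dx":-0.1165,"dy":0.04,"dz":0.019,"rx":0,"ry":0,"rz":0}]'
python3 - <<'E'
from h import *
im=read_camera("scene");feet(im,z0=.015)
o=get_obs();print(o['t'],o['eef_pos'],o['gripper_width'],o['contact_force'])
E
```

```text
t: 13.3
eef_pos: [0.5072, -0.0019, 0.1252]
tool_rot: [0.122, 0.697, 0.122, -0.696]
contact_force: [0.5, 0.4, -1.9]
gripper_width: 0.308
foot (0.54, 0.114) [0.5433 0.1161] 0.0207 281 ztop mid 0.0232
foot (0.505, -0.003) [ 0.506 -0.004] 0.0218 230 ztop mid 0.035
foot (0.6545, 0.0795) [0.654  0.0791] 0.0209 322 ztop mid 0.0349
foot (0.62, -0.037) [ 0.6234 -0.0433] 0.022 274 ztop mid 0.0235
13.35 [ 0.50757348 -0.00190801  0.12527796] 0.3142453931618875 [ 0.03621778  0.14277884 -1.92759096]
```

```bash
python3 -m jog '[{"gripper":1,"dx":-0.001,"dy":0,"dz":-0.004,"rx":0,"ry":0,"rz":0},{"gripper":1,"dx":-0.001,"dy":0,"dz":-0.008,"rx":0,"ry":0,"rz":0},{"gripper":1,"dx":-0.001,"dy":0,"dz":-0.01,"rx":0,"ry":0,"rz":0},{"gripper":1,"dx":-0.001,"dy":0,"dz":-0.0115,"rx":0,"ry":0,"rz":0},{"gripper":1,"dx":-0.001,"dy":0,"dz":-0.0115,"rx":0,"ry":0,"rz":0},{"gripper":1,"dx":-0.001,"dy":0,"dz":-0.0115,"rx":0,"ry":0,"rz":0}]'; python3 -m jog '[{"gripper":1,"dx":0,"dy":0,"dz":0,"rx":0,"ry":0,"rz":0},{"gripper":1,"dx":0,"dy":0,"dz":0,"rx":0,"ry":0,"rz":0}]'
```

```text
t: 13.95
eef_pos: [0.5057, -0.0017, 0.1133]
tool_rot: [0.122, 0.697, 0.122, -0.696]
contact_force: [2.2, -1.5, 1.2]
gripper_width: 0.308
t: 14.15
eef_pos: [0.5051, -0.0015, 0.113]
tool_rot: [-0.122, -0.696, -0.122, 0.696]
contact_force: [1.2, -0.4, 0.0]
gripper_width: 0.308
```

```bash
python3 -m jog '[{"gripper":1,"dx":0,"dy":0,"dz":-0.0015,"rx":0,"ry":0,"rz":0},{"gripper":1,"dx":0,"dy":0,"dz":-0.0025,"rx":0,"ry":0,"rz":0},{"gripper":1,"dx":0,"dy":0,"dz":-0.0035,"rx":0,"ry":0,"rz":0},{"gripper":1,"dx":0,"dy":0,"dz":-0.0045,"rx":0,"ry":0,"rz":0},{"gripper":1,"dx":0,"dy":0,"dz":-0.0055,"rx":0,"ry":0,"rz":0},{"gripper":1,"dx":0,"dy":0,"dz":-0.0065,"rx":0,"ry":0,"rz":0},{"gripper":1,"dx":0,"dy":0,"dz":-0.0075,"rx":0,"ry":0,"rz":0},{"gripper":1,"dx":0,"dy":0,"dz":-0.0075,"rx":0,"ry":0,"rz":0},{"gripper":1,"dx":0,"dy":0,"dz":-0.0075,"rx":0,"ry":0,"rz":0}]'
```

```text
t: 15.05
eef_pos: [0.5051, -0.0015, 0.1054]
tool_rot: [-0.122, -0.696, -0.122, 0.696]
contact_force: [1.0, -0.2, 0.7]
gripper_width: 0.314
```

```bash
python3 -m jog '[{"gripper":1,"dx":0,"dy":0,"dz":0.03,"rx":0,"ry":0,"rz":0},{"gripper":1,"dx":0,"dy":0.02,"dz":0.06,"rx":0,"ry":0,"rz":0},{"gripper":1,"dx":-0.006,"dy":0.065,"dz":0.06,"rx":0,"ry":0,"rz":0},{"gripper":1,"dx":-0.012,"dy":0.11,"dz":0.06,"rx":0,"ry":0,"rz":0},{"gripper":1,"dx":-0.018,"dy":0.155,"dz":0.06,"rx":0,"ry":0,"rz":0},{"gripper":1,"dx":-0.024,"dy":0.2,"dz":0.06,"rx":0,"ry":0,"rz":0},{"gripper":1,"dx":-0.03,"dy":0.245,"dz":0.06,"rx":0,"ry":0,"rz":0},{"gripper":1,"dx":-0.0305,"dy":0.272,"dz":0.06,"rx":0,"ry":0,"rz":0},{"gripper":1,"dx":-0.0305,"dy":0.272,"dz":0.06,"rx":0,"ry":0,"rz":0},{"gripper":1,"dx":-0.0305,"dy":0.272,"dz":0.06,"rx":0,"ry":0,"rz":0}]'
python3 - <<'E'
from h import *
im=read_camera("scene");cv2.imwrite("pics/s4.png",cv2.resize(im["pixels"][120:300,240:480],(800,600),interpolation=3));feet(im,z0=.015)
for z in ((.05,.066),(.075,.1),(.1,.14),(.15,.175)): print(z,disc(im,[.474,.269],.05,*z))
o=get_obs();print(o['t'],o['eef_pos'],o['gripper_width'],o['contact_force'])
E
```

```text
t: 16.05
eef_pos: [0.4738, 0.2701, 0.1646]
tool_rot: [-0.123, -0.696, -0.122, 0.697]
contact_force: [-0.5, -0.4, -2.3]
gripper_width: 0.31
foot (0.54, 0.114) [0.5437 0.1162] 0.0206 280 ztop mid 0.0232
foot (0.505, -0.003) [ 0.5044 -0.004 ] 0.0221 239 ztop mid 0.0238
foot (0.6545, 0.0795) [0.6544 0.0789] 0.0209 327 ztop mid 0.0348
foot (0.62, -0.037) [ 0.6224 -0.0421] 0.0211 276 ztop mid 0.0234
(0.05, 0.066) (((0.4723908007144928, 0.2700869143009186), 0.024657534435391426), 276, np.float64(0.06256278041403018))
(0.075, 0.1) (((0.4727647602558136, 0.2696605920791626), 0.010281273163855076), 32, np.float64(0.09990163482934489))
(0.1, 0.14) (((0.4736599922180176, 0.27005311846733093), 0.020732080563902855), 213, np.float64(0.13999131415466148))
(0.15, 0.175) (((0.4742215871810913, 0.2705463469028473), 0.027630044147372246), 288, np.float64(0.1748816681806049))
16.1 [0.47423993 0.26899238 0.16466942] 0.31111445439208135 [-0.70979983  0.212384   -3.3259591 ]
```

View pics/s4.png

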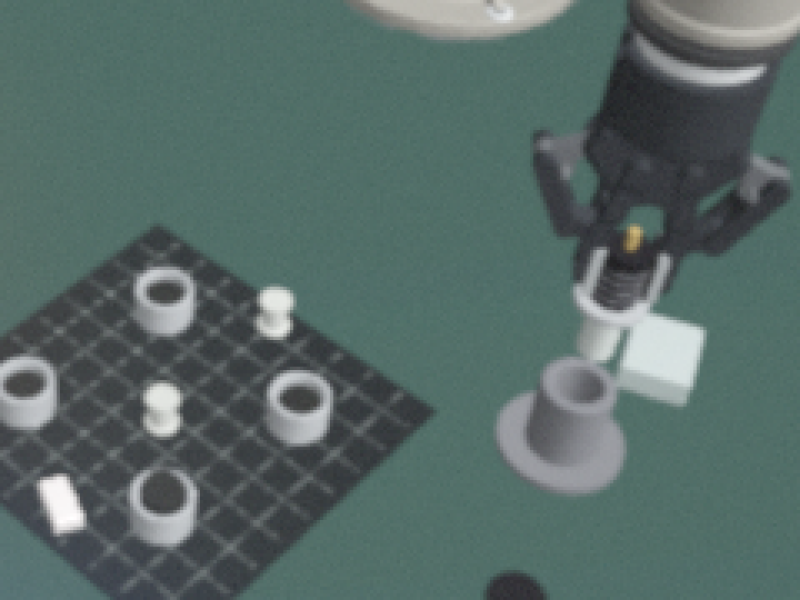

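Picture 4 (scene): the gauge is upright over the stand (nose 598,335; bore 578,380). Three feet show sunken faces, and the one nearest the camera (165,500) is still proud. Measured sideways alignment is within 1 mm, so I'm lowering.

```bash
python3 -m jog '[{"gripper":1,"dx":0,"dy":0.0008,"dz":-0.015,"rx":0,"ry":0,"rz":0},{"gripper":1,"dx":0,"dy":0.0008,"dz":-0.03,"rx":0,"ry":0,"rz":0},{"gripper":1,"dx":0,"dy":0.0008,"dz":-0.045,"rx":0,"ry":0,"rz":0},{"gripper":1,"dx":0,"dy":0.0008,"dz":-0.06,"rx":0,"ry":0,"rz":0},{"gripper":1,"dx":0,"dy":0.0008,"dz":-0.068,"rx":0,"ry":0,"rz":0},{"gripper":1,"dx":0,"dy":0.0008,"dz":-0.071,"rx":0,"ry":0,"rz":0},{"gripper":1,"dx":0,"dy":0.0008,"dz":-0.0715,"rx":0,"ry":0,"rz":0}]'
```

```text
t: 16.8
eef_pos: [0.4746, 0.2713, 0.0937]
tool_rot: [-0.122, -0.696, -0.122, 0.697]
contact_force: [-0.3, -0.1, -1.9]
gripper_width: 0.308
```

```bash
python3 -m jog '[{"gripper":1,"dx":0,"dy":0,"dz":-0.001,"rx":0,"ry":0,"rz":0},{"gripper":1,"dx":0,"dy":0,"dz":-0.0015,"rx":0,"ry":0,"rz":0},{"gripper":0.5,"dx":0,"dy":0,"dz":-0.0015,"rx":0,"ry":0,"rz":0},{"gripper":0.2,"dx":0,"dy":0,"dz":-0.0015,"rx":0,"ry":0,"rz":0},{"gripper":0.2,"dx":0,"dy":0,"dz":-0.0015,"rx":0,"ry":0,"rz":0},{"gripper":0.2,"dx":0,"dy":0,"dz":0.02,"rx":0,"ry":0,"rz":0},{"gripper":0.2,"dx":0,"dy":0,"dz":0.06,"rx":0,"ry":0,"rz":0},{"gripper":0.2,"dx":0,"dy":0,"dz":0.08,"rx":0,"ry":0,"rz":0}]'
python3 - <<'E'
from h import *
im=read_camera("scene");feet(im,z0=.015)
for z in ((.05,.062),(.062,.072),(.075,.1),(.1,.122)): print(z,disc(im,[.474,.269],.05,*z))
im=look("top",["tray"])
p=pts(im,im["range_z"]>0);d=p[(abs(p[:,0]-.44)<.13)&(abs(p[:,1]+.33)<.13)&(p[:,2]>.014)&(p[:,2]<.035)]
r=cv2.minAreaRect(d[:,:2].astype(np.float32));print(r)
o=get_obs();print(o['t'],o['eef_pos'],o['gripper_width'],o['contact_force'])
E
```

```text
t: 17.6
eef_pos: [0.4756, 0.2721, 0.177]
tool_rot: [0.122, 0.698, 0.123, -0.695]
contact_force: [0.8, -0.2, -0.3]
gripper_width: 0.796
foot (0.54, 0.114) [0.543  0.1172] 0.0207 278 ztop mid 0.0234
foot (0.505, -0.003) [ 0.5051 -0.0031] 0.0213 241 ztop mid 0.0238
foot (0.6545, 0.0795) [0.6555 0.0788] 0.0211 325 ztop mid 0.0349
foot (0.62, -0.037) [ 0.6221 -0.0416] 0.0217 275 ztop mid 0.0237
(0.05, 0.062) (((0.4737098813056946, 0.26799818873405457), 0.023287171497941017), 120, np.float64(0.06178615894358164))
(0.062, 0.072) (((0.4761064052581787, 0.2712802588939667), 0.023066632449626923), 148, np.float64(0.07181195448839883))
(0.075, 0.1) (((0.4739172160625458, 0.27122125029563904), 0.014238961972296238), 131, np.float64(0.09992433955146984))
(0.1, 0.122) (((0.4729195237159729, 0.2703624665737152), 0.014640681445598602), 142, np.float64(0.11891653569486327))
tray 0.72 box [383. 256.  70.  66.] ztop 0.0241 topmid [ 0.4399 -0.3304] ext [0.18  0.184] allmid [ 0.4376 -0.3345]
((0.44015106558799744, -0.33167171478271484), (0.15266326069831848, 0.15020130574703217), 73.26039123535156)
17.75 [0.47563266 0.27175102 0.17567018] 0.7992188516278603 [ 0.00154567  0.12356772 -1.13928174]
```

```bash
python3 -m jog '[{"gripper":0.3,"dx":0.01,"dy":-0.01,"dz":0.03,"rx":0,"ry":0,"rz":8},{"gripper":0.3,"dx":0.03,"dy":-0.03,"dz":0.03,"rx":0,"ry":0,"rz":16},{"gripper":0.3,"dx":0.05,"dy":-0.05,"dz":0.03,"rx":0,"ry":0,"rz":24},{"gripper":0.3,"dx":0.07,"dy":-0.08,"dz":0.03,"rx":0,"ry":0,"rz":32},{"gripper":0.3,"dx":0.09,"dy":-0.1,"dz":0.03,"rx":0,"ry":0,"rz":40},{"gripper":0.3,"dx":0.11,"dy":-0.12,"dz":0.03,"rx":0,"ry":0,"rz":48},{"gripper":0.3,"dx":0.13,"dy":-0.14,"dz":0.02,"rx":0,"ry":0,"rz":56},{"gripper":0.3,"dx":0.15,"dy":-0.16,"dz":0.01,"rx":0,"ry":0,"rz":64},{"gripper":0.3,"dx":0.17,"dy":-0.18,"dz":0,"rx":0,"ry":0,"rz":72},{"gripper":0.3,"dx":0.179,"dy":-0.192,"dz":-0.02,"rx":0,"ry":0,"rz":80}]'
python3 -m jog '[{"gripper":0.3,"dx":0,"dy":0,"dz":0,"rx":0,"ry":0,"rz":8},{"gripper":0.3,"dx":0,"dy":0,"dz":0,"rx":0,"ry":0,"rz":10},{"gripper":0.3,"dx":0,"dy":0,"dz":0,"rx":0,"ry":0,"rz":10}]'
python3 - <<'E'
from h import *
im=read_camera("wrist");cv2.imwrite("pics/w5.png",im["pixels"]); feet(im,z0=.015)
o=get_obs();print(o['t'],o['eef_pos'],o['gripper_width'],o['contact_force'],o['q'])
E
```

```text
t: 18.75
eef_pos: [0.6556, 0.0767, 0.153]
tool_rot: [0.542, 0.454, 0.542, -0.454]
contact_force: [-1.3, 0.1, -0.0]
gripper_width: 0.701
t: 19.05
eef_pos: [0.6529, 0.0788, 0.1522]
tool_rot: [0.578, 0.405, 0.58, -0.407]
contact_force: [-0.2, -0.2, -0.2]
gripper_width: 0.697
foot (0.54, 0.114) [0.5431 0.1161] 0.0203 2497 ztop mid 0.0225
foot (0.505, -0.003) [ 0.5049 -0.0035] 0.0208 2059 ztop mid 0.023
foot (0.6545, 0.0795) [0.6552 0.0793] 0.0199 1893 ztop mid 0.034
foot (0.62, -0.037) [ 0.6299 -0.0411] 0.0182 457 ztop mid 0.0229
19.1 [0.65303461 0.07907566 0.15265067] 0.6988891828435364 [-0.17394045 -0.21591637 -0.16377173] [ 0.24929255  0.64048648 -0.67161965  1.64674908  0.45150153  1.01710284
 -0.22176157]
```

View pics/w5.png

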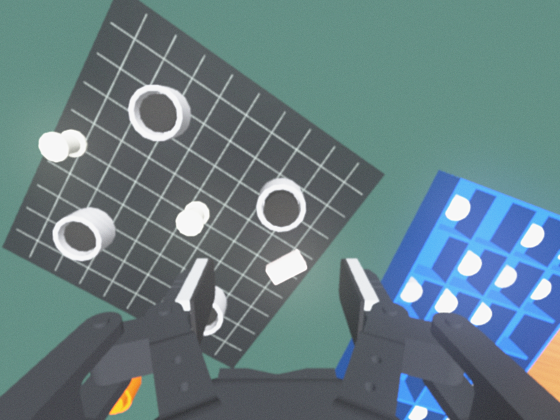

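Picture 5 (wrist): the hard foot is at (281,203), with the jaw gap lined up on it. The spool (192,218) and eraser (287,267) are clear of the finger line. Descending.

```bash
python3 -m jog '[{"gripper":0.3,"dx":0.002,"dy":0,"dz":-0.04,"rx":0,"ry":0,"rz":0},{"gripper":0.3,"dx":0.002,"dy":0,"dz":-0.08,"rx":0,"ry":0,"rz":0},{"gripper":0.3,"dx":0.002,"dy":0,"dz":-0.105,"rx":0,"ry":0,"rz":0},{"gripper":0.3,"dx":0.002,"dy":0,"dz":-0.12,"rx":0,"ry":0,"rz":0},{"gripper":0.3,"dx":0.002,"dy":0,"dz":-0.121,"rx":0,"ry":0,"rz":0},{"gripper":0.4,"dx":0.002,"dy":0,"dz":-0.121,"rx":0,"ry":0,"rz":0},{"gripper":0.6,"dx":0.002,"dy":0,"dz":-0.121,"rx":0,"ry":0,"rz":0},{"gripper":0.8,"dx":0.002,"dy":0,"dz":-0.121,"rx":0,"ry":0,"rz":0},{"gripper":0.8,"dx":0.002,"dy":0,"dz":-0.121,"rx":0,"ry":0,"rz":0},{"gripper":0.8,"dx":0.002,"dy":0,"dz":-0.121,"rx":0,"ry":0,"rz":0}]' 40
```

```text
t: 20.1
eef_pos: [0.657, 0.0797, 0.0351]
tool_rot: [0.58, 0.407, 0.578, -0.405]
contact_force: [-0.2, 0.2, 7.0]
gripper_width: 0.446
```

```bash
python3 -m jog '[{"gripper":0.8,"dx":0,"dy":0,"dz":0.02,"rx":0,"ry":0,"rz":0},{"gripper":0.8,"dx":0,"dy":0,"dz":0.06,"rx":0,"ry":0,"rz":0},{"gripper":0.8,"dx":0,"dy":0,"dz":0.1,"rx":0,"ry":0,"rz":0},{"gripper":0.8,"dx":0,"dy":0,"dz":0.12,"rx":0,"ry":0,"rz":0},{"gripper":0.8,"dx":-0.02,"dy":-0.04,"dz":0.13,"rx":0,"ry":0,"rz":0},{"gripper":0.8,"dx":-0.04,"dy":-0.085,"dz":0.13,"rx":0,"ry":0,"rz":0},{"gripper":0.8,"dx":-0.06,"dy":-0.13,"dz":0.13,"rx":0,"ry":0,"rz":0},{"gripper":0.8,"dx":-0.08,"dy":-0.175,"dz":0.13,"rx":0,"ry":0,"rz":0},{"gripper":0.8,"dx":-0.1,"dy":-0.22,"dz":0.13,"rx":0,"ry":0,"rz":0},{"gripper":0.8,"dx":-0.12,"dy":-0.265,"dz":0.13,"rx":0,"ry":0,"rz":0}]'
python3 -m jog '[{"gripper":0.8,"dx":-0.02,"dy":-0.045,"dz":0,"rx":0,"ry":0,"rz":0},{"gripper":0.8,"dx":-0.04,"dy":-0.09,"dz":0,"rx":0,"ry":0,"rz":0},{"gripper":0.8,"dx":-0.07,"dy":-0.125,"dz":0,"rx":0,"ry":0,"rz":0},{"gripper":0.8,"dx":-0.1,"dy":-0.144,"dz":0,"rx":0,"ry":0,"rz":0},{"gripper":0.8,"dx":-0.1,"dy":-0.144,"dz":0,"rx":0,"ry":0,"rz":0},{"gripper":0.8,"dx":-0.1,"dy":-0.144,"dz":0,"rx":0,"ry":0,"rz":0}]'
python3 - <<'E'
from h import *
im=look("wrist",["tray","foot_a"],"pics/w6.png")
p=pts(im,im["range_z"]>0);d=p[(abs(p[:,0]-.437)<.11)&(abs(p[:,1]+.329)<.11)&(p[:,2]>.018)&(p[:,2]<.03)]
print(cv2.minAreaRect(d[:,:2].astype(np.float32)))
o=get_obs();print(o['t'],o['eef_pos'],o['gripper_width'],o['contact_force'],o['q'])
E
```

```text
t: 21.1
eef_pos: [0.5346, -0.1876, 0.1645]
tool_rot: [0.579, 0.406, 0.579, -0.406]
contact_force: [-0.7, -1.0, -1.5]
gripper_width: 0.446
t: 21.7
eef_pos: [0.4351, -0.3304, 0.1642]
tool_rot: [0.579, 0.406, 0.578, -0.407]
contact_force: [0.6, 0.2, -1.0]
gripper_width: 0.45
tray 0.76 box [282. 166. 241. 193.] ztop 0.0234 topmid [ 0.4373 -0.3178] ext [0.184 0.159] allmid [ 0.4402 -0.3238]
foot_a 0.96 box [506.  60.  64.  56.] ztop 0.0316 topmid [ 0.563  -0.1669] ext [0.037 0.036] allmid [ 0.5693 -0.1668]
foot_a 0.9 box [276. 273.  83.  96.] ztop 0.1635 topmid [ 0.4336 -0.3298] ext [0.037 0.037] allmid [ 0.4391 -0.3512]
((0.4377420246601105, -0.33081865310668945), (0.15023688971996307, 0.150347501039505), 73.09602355957031)
21.85 [ 0.4370938  -0.32854368  0.16391164] 0.44612217125407877 [-1.29560582  0.16741776 -1.3203274 ] [ 1.06580702  0.45281238 -0.67515142  1.91057926  0.35636166  0.89847561
  0.56456501]
```

View pics/w6.png

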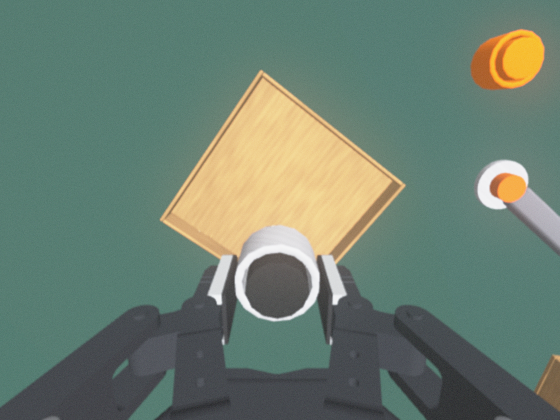

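Picture 6 (wrist): the foot is held upright at (276,275) and the tray is ahead at (282,166). The tray centre measures (0.438, −0.331), right below the TCP. Lowering.

```bash
python3 -m jog '[{"gripper":0.8,"dx":0,"dy":-0.001,"dz":-0.04,"rx":0,"ry":0,"rz":0},{"gripper":0.8,"dx":0,"dy":-0.001,"dz":-0.08,"rx":0,"ry":0,"rz":0},{"gripper":0.8,"dx":0,"dy":-0.001,"dz":-0.11,"rx":0,"ry":0,"rz":0},{"gripper":0.8,"dx":0,"dy":-0.001,"dz":-0.122,"rx":0,"ry":0,"rz":0},{"gripper":0.8,"dx":0,"dy":-0.001,"dz":-0.125,"rx":0,"ry":0,"rz":0},{"gripper":0.8,"dx":0,"dy":-0.001,"dz":-0.127,"rx":0,"ry":0,"rz":0},{"gripper":0.8,"dx":0,"dy":-0.001,"dz":-0.128,"rx":0,"ry":0,"rz":0},{"gripper":0.8,"dx":0,"dy":-0.001,"dz":-0.128,"rx":0,"ry":0,"rz":0}]'
```

```text
t: 22.65
eef_pos: [0.4365, -0.3313, 0.0363]
tool_rot: [0.58, 0.406, 0.578, -0.406]
contact_force: [-0.3, 0.2, -1.3]
gripper_width: 0.444
```

```bash
python3 -m jog '[{"gripper":0.8,"dx":0,"dy":0,"dz":-0.001,"rx":0,"ry":0,"rz":0},{"gripper":0.5,"dx":0,"dy":0,"dz":-0.001,"rx":0,"ry":0,"rz":0},{"gripper":0.3,"dx":0,"dy":0,"dz":-0.001,"rx":0,"ry":0,"rz":0},{"gripper":0.2,"dx":0,"dy":0,"dz":-0.001,"rx":0,"ry":0,"rz":0},{"gripper":0.2,"dx":0,"dy":0,"dz":0.005,"rx":0,"ry":0,"rz":0},{"gripper":0.2,"dx":0,"dy":0,"dz":0.03,"rx":0,"ry":0,"rz":0},{"gripper":0.2,"dx":0,"dy":0,"dz":0.07,"rx":0,"ry":0,"rz":0},{"gripper":0.2,"dx":0,"dy":0,"dz":0.12,"rx":0,"ry":0,"rz":0},{"gripper":0.2,"dx":0,"dy":0,"dz":0.16,"rx":0,"ry":0,"rz":0},{"gripper":0.2,"dx":0,"dy":0,"dz":0.16,"rx":0,"ry":0,"rz":0}]'
python3 - <<'E'
from h import *
im=read_camera("scene");cv2.imwrite("pics/s7.png",im["pixels"]); feet(im,z0=.015)
for z in ((.062,.072),(.1,.122)): print(z,disc(im,[.474,.269],.05,*z))
im=read_camera("wrist");cv2.imwrite("pics/w7.png",im["pixels"])
feet(im,cs=((.4365,-.331),),z0=.028)
a=cv2.hconcat([cv2.imread("pics/w7.png"),cv2.imread("pics/s7.png")]);cv2.imwrite("pics/f7.png",cv2.resize(a,(800,300),interpolation=3))
o=get_obs();print(o['t'],o['eef_pos'],o['gripper_width'],o['contact_force'])
E
```

```text
t: 23.65
eef_pos: [0.439, -0.3321, 0.2013]
tool_rot: [0.583, 0.406, 0.575, -0.406]
contact_force: [0.4, -0.0, 0.8]
gripper_width: 0.8
foot (0.54, 0.114) [0.5426 0.1162] 0.021 277 ztop mid 0.0237
foot (0.505, -0.003) [ 0.505  -0.0045] 0.0216 241 ztop mid 0.0242
foot (0.62, -0.037) [ 0.6203 -0.0401] 0.0222 275 ztop mid 0.0243
(0.062, 0.072) (((0.47347351908683777, 0.2713283598423004), 0.02278188057243824), 143, np.float64(0.07173997243413222))
(0.1, 0.122) (((0.47311949729919434, 0.2699662446975708), 0.01496093813329935), 143, np.float64(0.11905727634288021))
foot (0.4365, -0.331) [ 0.4355 -0.3315] 0.0197 905 ztop mid 0.0339
23.75 [ 0.43599749 -0.3311575   0.19633175] 0.8042218850348025 [-0.59109133  0.33204008 -1.17536708]
```

View pics/f7.png

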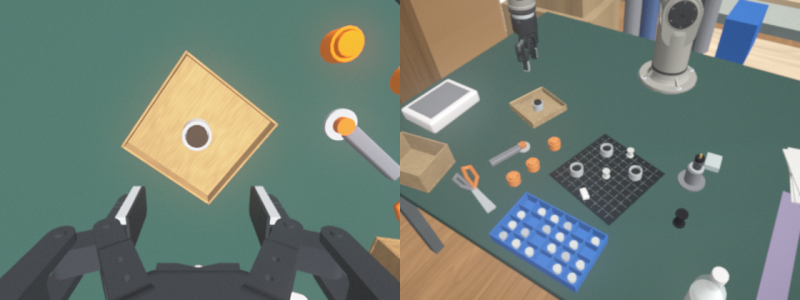

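Picture 7: the hard foot stands upright in the middle of the tray (196,136), the gauge is in its stand (697,165), the other three feet haven't moved, and the arm is clear. Handing in.

```bash
python3 -c "
from station import *
print(hand_in())"
```

```text
the job is handed in; nothing more can be done
None
```

The job is done and handed in at about 24 s, well under the 72 s limit. The hard foot now stands in the cardboard tray and the gauge is back in its stand. The hand-in gives no verdict, so whether it passed is not confirmed.

**Probing:** I pushed the gauge into all four feet. Three rubbers sank about 11 mm, 2 mm past the 9 mm you asked for but within their 12 mm limit. The one at about (0.655, 0.079) m held for over a second without sinking, so that is the hard foot.

**Force:** On the hard foot the steady push was about 9 N, allowing for the gauge's weight in the reading. That is slightly over the 7 to 8 N you asked for, though no reading came near 15 N. The sensor wanders by about 1 N, so the force figures are approximate.

**Last checks:**
- **Gauge:** it is upright, with its top at 0.119 m against 0.118 m expected when seated. It is within about 2 mm of the stand's axis.
- **Hard foot:** it is upright on the tray floor about 2 mm from the centre, undented and let go.
- **Sound feet:** all three are within about 2 mm of their starting positions, about the camera's accuracy.
- **Other items:** none looked moved in the final picture, but I did not measure them.

No check failed or disagreed.

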